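# Test the tile saw's stop button

### The job

Before work, test the stop button on the tile saw's cordless stop box, the box whose button has two wings. With the fingertips only, press the button straight in until it latches and take the finger away so that it stays in by itself; then push one wing round clockwise (seen from above) until the button springs fully out again, and let it turn back to rest. Leave the box sitting in its cradle, do not press the small round button of the pump's box, and do not lift or shift the tools and wedges lying around.

Things in the scene. Friction and masses are not known exactly. Their poses are not given: they have to be found in the camera images.
- saw_cradle: Pine cradle screwed to the shelf, 130 x 130 x 24 mm, holding the tile saw's cordless stop box: a plain grey box 100 x 100 mm whose flat top is 62 mm above the shelf. The stop button stands in the middle of the box. Origin: centre of the cradle's underside, on the shelf; z up. The box only sits in the cradle and weighs about 0.9 kg; pulling upwards lifts it out.
- saw_lift (a joint): How far the saw's stop box has been lifted out of its cradle, m; 0 = seated.
- stop_press (a joint): How far the saw's winged stop button is pressed in, m: 0 = out, 0.0105 = bottom. Pressing straight down takes 2 to 5 N all the way, then it is hard; past about 0.0085 it is sure to latch, and when let go it stays at about 0.008. It comes up again only if the head is twisted.
- stop_twist (a joint): Twist of the winged head, rad, clockwise seen from above positive: 0 = rest, 1.3 = hard stop. It turns about the vertical axis through stop_top against a light spring (under 0.05 N m, so about 1 N at a wing) and returns to 0 when let go. With the button latched in, turning it past about 0.65 frees the latch and the button springs out.
- stop_top (a point): Centre of the flat top (22 mm across) of the winged stop button, on its axis; 97 mm above the shelf with the button out, moves down with it. Red round head 48 mm across, 19 mm tall, with two opposite wings level with its underside: bars 13 mm wide, 14 mm tall, reaching 52 mm from the axis. Gap under them to the box's top: 16 mm with the button out, 8 mm latched in.
- stop_wing (a point): Outer end of one wing, in the middle of its width, on its top edge: 52 mm out from the button's axis and 5 mm lower than stop_top. Turns and moves with the button. The other wing is exactly opposite; either may be pushed.
- pump_cradle: The water pump's stop box, to be left alone: same pine cradle and grey box, but with a small plain round red button, 34 mm across, without wings, its top 92 mm above the shelf. Origin: centre of the cradle's underside. The two boxes may stand either way round, left or right.
- pump_press (a joint): How far the pump's small round button is pressed in, m: 0 = out, 0.006 = bottom.
- trowel: Loose notched steel trowel with red grip, blade 115 x 280 mm (long along its y), 60 mm tall, lying to the left of the boxes. Origin: centre of the underside.
- float: Loose grey rubber grout float, 100 x 240 mm (long along its y), 65 mm tall, lying beyond the boxes. Origin: centre of the underside.
- nipper: Loose chrome tile nipper lying flat to the right, 16 mm tall; origin under its pivot, jaws 42 mm to +x, handles 150 mm to -x and 45 mm to either side. A fixed pine stop 35 mm tall stands before its jaws.
- wedge0: Loose orange plastic levelling wedge, 50 x 22 mm, 14 mm tall at its +x end, lying between the two boxes. Origin: centre of the underside.
- wedge1: Loose orange plastic levelling wedge, 50 x 22 mm, 14 mm tall at its +x end, lying between the two boxes. Origin: centre of the underside.
- wedge2: Loose orange plastic levelling wedge, 50 x 22 mm, 14 mm tall at its +x end, lying between the two boxes. Origin: centre of the underside.
Not all that is in view belongs to the job. Leave any purple look-alike of the saw_cradle alone.

How it is judged (in metres and radians):
On the way, in this order (a step that is already met when the one before it is completed fails the run):
1. the winged button is pressed in and stays in untouched, not twisted (value of joint stop_press above 0.0065 m and value of joint stop_twist below 0.3 rad and contact force between the fingers and saw_cradle below 0.3 N), for 0.2 s.
2. the winged button has sprung out again (value of joint stop_press below 0.002 m), for 0.2 s.
At the end, for the whole second after the job is handed in: The winged button is out (within 2 mm) and turned back to rest (within 0.15 rad), its box seated in the cradle (within 3 mm), the pump's button out (within 1 mm), and the trowel, float, wedges and nipper within 20 mm of where they lay (value of joint stop_press below 0.002 m and value of joint stop_twist below 0.15 rad and value of joint saw_lift below 0.003 m and value of joint pump_press below 0.001 m and distance of each of trowel, float, wedge0, wedge1, wedge2, nipper from where it was at the start of the episode below 0.02 m); the robot touches nothing.
It fails at once if the saw's stop box is lifted more than 5 mm (value of joint saw_lift above 0.005 m).
It fails at once if the pump's button is pressed more than 2 mm (value of joint pump_press above 0.002 m).
It fails at once if the trowel, float, nipper or a wedge is lifted or shifted more than 20 mm (distance of any of trowel, float, wedge0, wedge1, wedge2, nipper from where it was at the start of the episode above 0.02 m).
It also fails if it takes over 48 s, if anything falls off the work surface, if the arm or the gripper's body presses on something with over 40 N, if the wrist force passes 120 N, or if a joint passes its speed limit or range.

### The arm

A 7-joint arm with a two-finger parallel gripper is mounted at the origin on the work surface. World frame = base frame: x ahead of the robot, y to its left, z up, the work surface at z = 0. Lengths are in m, angles in degrees, forces in N, time in s.
With the tool pointing down it reaches from about 0.425 to 0.875 m from the base axis. Payload 4.7 kg.
Tool frame: the origin (TCP) lies midway between the tips of the shut fingers; the grasp point (between the pads) lies manip.hold_point_z behind it (manip.hold_point_z is the distance from the TCP to the grasp point, in m); z points along the fingers, y is the direction in which the jaws open and shut (so a half turn about z gives the same grasp; the last joint's range is limited). The gripper opens to 85 mm and grips with 20 to 120 N. Pads are 22 mm wide; open, the fingers measure 114 mm over their backs; the gripper's body (76 mm by 85 mm) begins 54 mm behind the grasp point. The pads swing forward as they close: fully open they stand 13 mm farther back than shut.
Start: joints at [-69.265, 18.392, -4.016, 83.108, 1.295, 78.541, -3.26], TCP at [0.222, 0.611, 0.231] pointing down, gripper open.
Joint ranges: [-163.93, 163.93], [-17.29, 119.83], [-79.2, 71.16], [3.27, 140.29], [-89.18, 269.18], [5.43, 117.66], [-154.24, 154.24]. Speed limits (degrees/s): [147.25, 147.25, 180, 180, 180, 180, 180].

### API

Orientations are given as a 3x3 rotation matrix whose columns are the frame's x, y, z axes.
In Python, from plant import manip, viewer, models gives the robot as it stands.
- The arm moves only by the tool servo_tool, never from a script. Its argument "motion" is a list of rows, each a list of 7 numbers: the shift along the world's x, y, z in cm, then the turn, a rotation vector about the world's x, y, z in degrees, then the opening, from 0 (shut) to 1 (fully open). A call has exactly 8 rows; each row is the pose to reach, as a shift and turn from the pose commanded when the call began; what a row does not reach only later rows make up. A row lasts 1/10 s, in which the tool goes at most 50 mm and 8.59 degrees, less where a joint would pass 70% of its speed; a pose out of reach is approached as far as the arm can. A call with a gripper value outside its range is refused whole. The fingers move at their own pace and stop on an object; "grip_force" is the grip in N (left out, the last holds). Time passes only in rows, so rows that repeat a pose let the fingers close, or fill a call up. It gives the time, the measured TCP pose, the force and the opening at its end, in the units of the state.
- manip.sense(): the state, without advancing time (a new reading comes with each control period).
- viewer.snapshot(name): name is "side" or "top"; returns the picture (400x640x3 uint8, red, green, blue); there is no depth.
- viewer.camera_info(name): a dict with "fx", "fy", "cx", "cy" (pixels), "dist_coeffs" ([k1, k2, p1, p2, k3] as OpenCV has them; the pictures are not rectified), "origin" and "attitude" of the camera in the world. Camera axes: x right, y up, looking along -z (the intrinsics and any distortion apply to the point x, -y, -z); pixel columns grow to the right and rows downward; lengths in m; the calibration is good to about 2 mm. A picture is of the moment at which its call begins. camera_info takes no time and is no camera call.
- manip.job_done(): hands the job in, once; it reports no verdict.
Trained networks look in the newest picture that a camera, given by its name, has taken for a name from the list of things; names that differ only in an ending like _2 or _b are one class to them, and where a whole thing is asked for, a point or a joint stands for the part that bears it (a point fixed in the world has none). Each returns a list of dicts, best first, with "score" (0 to 1); they miss things now and then, are a little off and sometimes report something else, mostly with a low value. They report only what shows in the picture. A call takes as long as a camera call. They do not tell look-alikes from the thing itself.
- models.look_for(camera, target): "position" ([x, y, z] in m, in the coordinates of the camera as it stood for that picture, good to about 4 mm: the middle of the surface that is visible of it).
The state is a dict: "t": time; "qpos": joint angles; "qd": joint speeds; "effort": joint torques, N m; "ee_pos": TCP position; "eef_rot": TCP orientation; "contact_force": force on the tool from outside, world axes, zero at the start; "torque": the same for the moment, N m; "gripper_width": opening from 0.0 (shut) to 1.0 (fully open).
Only numpy, scipy, OpenCV 4.12 (cv2) and the standard library are available. Lean on these libraries where they do the work, as an engineer would, in place of code of your own. Each camera call takes 0.05 s, during which the arm holds its last target.

## Working session

There is one attempt and no reset: what is moved stays moved. The work goes in short steps, Python scripts to look and compute and a tool call to move; the robot and the scene stay as the last step left them, time stands still between calls to the robot, and variables do not carry over. Pictures are saved under pics/ and viewed, and the job is handed in when it is done.

Besides the shell and the picture viewer there is one more tool, called after ">>>" by a JSON object that holds its "fn" and its "kwargs". servo_tool: Moves the arm, as the interface text tells. Its arguments: {"type":"object","properties":{"motion":{"type":"array","items":{"type":"array","items":{"type":"number"}}},"grip_force":{"type":"number"}},"required":["motion"]}

```bash
ls; mkdir -p pics; cat > h.py <<'E'
import numpy as np, cv2
from plant import manip, viewer, models
def snap(c,n):
    im=viewer.snapshot(c); cv2.imwrite(f'pics/{n}.png',im[:,:,::-1]); return im
def K(c):
    i=viewer.camera_info(c); return i,np.array([[i['fx'],0,i['cx']],[0,i['fy'],i['cy']],[0,0,1.]]),np.array(i['dist_coeffs'],float),np.array(i['origin']),np.array(i['attitude'])
def pix2plane(c,uv,z):
    i,k,d,o,R=K(c); p=cv2.undistortPoints(np.array([[uv]],float),k,d)[0,0]
    r=R@np.array([p[0],-p[1],-1.]); return o+r*(z-o[2])/r[2]
def proj(c,P):
    i,k,d,o,R=K(c); q=R.T@(np.array(P,float)-o); q=np.array([q[0],-q[1],-q[2]])
    return cv2.projectPoints(q.reshape(1,1,3),np.zeros(3),np.zeros(3),k,d)[0].ravel()
def find(c,t):
    i,k,d,o,R=K(c); return [(round(r['score'],2),np.round(o+R@np.array(r['position']),4)) for r in models.look_for(c,t)]
E
python3 - <<'E'
from h import *
for c in('side','top'):
    snap(c,c+'0'); i=viewer.camera_info(c); print(c,i)
    for t in('saw_cradle','stop_top','stop_wing','pump_cradle','pump_press'):
        f=find(c,t); print(t,[(s,p,np.round(proj(c,p))) for s,p in f])
s=manip.sense(); print(s['t'],s['ee_pos'],s['contact_force'],s['gripper_width'],manip.hold_point_z)
E
```

```text
pics
side {'fx': 511.4535347068209, 'fy': 511.4535347068209, 'cx': 324.16497009403787, 'cy': 195.78174844998273, 'dist_coeffs': array([-0.16708287,  0.        ,  0.        ,  0.        ,  0.        ]), 'origin': array([-0.13312278, -0.78601704,  1.3122165 ]), 'attitude': array([[ 0.78310688,  0.48287213, -0.39189045],
       [-0.62185059,  0.60118517, -0.50187472],
       [-0.00674259,  0.63671885,  0.77106656]])}
saw_cradle [(0.71, array([0.5346, 0.1325, 0.0542]), array([312., 174.])), (0.69, array([0.2345, 0.3737, 0.0524]), array([198., 174.]))]
stop_top [(0.8, array([0.5506, 0.1476, 0.0869]), array([313., 162.])), (0.49, array([0.233 , 0.3904, 0.0916]), array([192., 164.])), (0.29, array([ 0.7039, -0.0285,  0.0162]), array([382., 186.]))]
stop_wing [(0.78, array([0.2316, 0.3885, 0.0906]), array([192., 164.])), (0.71, array([0.5432, 0.1425, 0.0879]), array([312., 164.]))]
pump_cradle [(0.88, array([ 0.4576, -0.2415,  0.06  ]), array([370., 260.]))]
pump_press [(0.54, array([ 0.4709, -0.23  ,  0.0879]), array([371., 249.])), (0.54, array([ 0.7038, -0.0302,  0.0151]), array([382., 18
[... 496 characters left out ...]
ray([0.5478, 0.1466, 0.0643]), array([265., 183.]))]
stop_top [(0.58, array([0.2346, 0.3979, 0.0937]), array([168., 291.])), (0.52, array([0.5551, 0.153 , 0.0915]), array([262., 178.])), (0.32, array([0.5491, 0.146 , 0.0625]), array([265., 182.]))]
stop_wing [(0.86, array([0.235 , 0.3963, 0.0936]), array([168., 290.])), (0.81, array([0.5519, 0.152 , 0.0889]), array([262., 179.]))]
pump_cradle [(0.81, array([ 0.4659, -0.2178,  0.0566]), array([388., 212.])), (0.34, array([0.5537, 0.1492, 0.0898]), array([263., 179.]))]
pump_press [(0.45, array([ 0.4742, -0.2215,  0.0903]), array([392., 208.]))]
0.6 [0.22159287 0.61108793 0.23136273] [0.21713607 0.40640836 0.61566131] 1.0008108985742659 0.0187
```

View pics/side0.png

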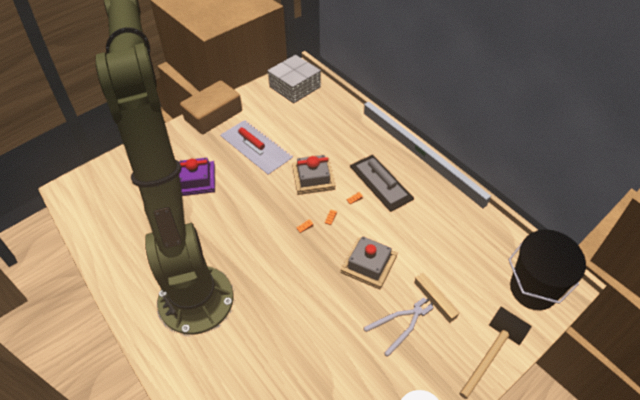

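View pics/top0.png

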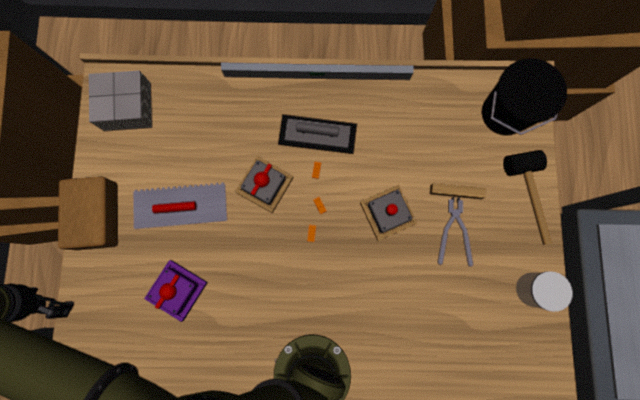

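```bash
python3 - <<'E'
import cv2,numpy as np
a=cv2.imread('pics/top0.png')[130:230,210:330]; b=cv2.imread('pics/side0.png')[110:240,240:390]
cv2.imwrite('pics/crop0.png',np.hstack([cv2.resize(a,(480,400),interpolation=2)[:,:],cv2.resize(b,(320,400),interpolation=2)]))
E
```

```text
(no output)
```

View pics/crop0.png

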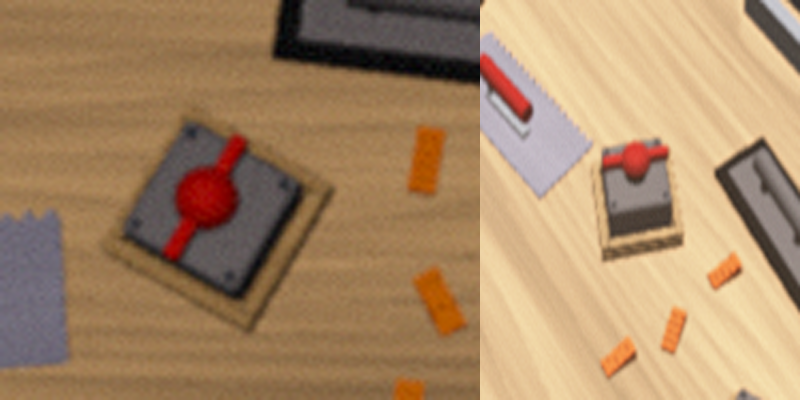

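Candidates for the winged button:
- **Winged red button on the pine cradle:** top (262,179), side (313,162).
- **Purple look-alike:** top (168,291), side (193,165).
- **Pump's small round button:** top (392,210), side (371,250).

The crop shows two wings, a grey box and a pine cradle at (262,179), so I choose that one. Next I fit its axis and wing direction in both pictures.

```bash
cat > fit.py <<'E'
from h import *
from scipy.optimize import minimize
def model(x,y,ph,dz=0):
    a=np.linspace(0,2*np.pi,24,endpoint=False); c,s=np.cos(ph),np.sin(ph)
    head=[(x+r*np.cos(t),y+r*np.sin(t),z+dz) for r,z in((.024,.078),(.024,.086),(.019,.0925),(.011,.097)) for t in a]
    bar=[(x+u*c-v*s,y+u*s+v*c,z+dz) for u in(-.052,.052) for v in(-.0065,.0065) for z in(.078,.092)]
    return head,bar
def projm(c,P):
    i,k,d,o,R=K(c); q=(np.array(P)-o)@R; q=q*[1,-1,-1]
    return cv2.projectPoints(q.reshape(-1,1,3),np.zeros(3),np.zeros(3),k,d)[0].reshape(-1,2)
def redmask(im):
    h=cv2.cvtColor(im,cv2.COLOR_RGB2HSV).astype(int); return (((h[...,0]<6)|(h[...,0]>172))&(h[...,1]>150)&(h[...,2]>60)).astype(np.uint8)
def render(c,p,shape,off,S=4,dz=0):
    m=np.zeros((shape[0]*S,shape[1]*S),np.uint8)
    for part in model(*p,dz): 
        q=(projm(c,part)-off+.5)*S
        cv2.fillConvexPoly(m,cv2.convexHull(np.round(q).astype(np.int32)),1)
    return cv2.resize(m.astype(np.float32),(shape[1],shape[0]),interpolation=cv2.INTER_AREA)
def fit(ims,p0,dz=0):
    D={}
    for c,im in ims.items():
        u,v=np.round(proj(c,[p0[0],p0[1],.088])).astype(int); off=np.array([u-30,v-30]); D[c]=(off,redmask(im[v-30:v+30,u-30:u+30]).astype(np.float32))
    def cost(p,cs=D): return sum(((render(c,p,D[c][1].shape,D[c][0],dz=dz)-cv2.GaussianBlur(D[c][1],(0,0),.5))**2).sum()/D[c][1].sum() for c in cs)
    def best(cs):
        b=None
        for ph in np.arange(-1.5,1.6,.3):
            r=minimize(cost,[p0[0],p0[1],ph],args=(cs,),method='Nelder-Mead',options=dict(initial_simplex=[[p0[0],p0[1],ph],[p0[0]+.01,p0[1],ph],[p0[0],p0[1]+.01,ph],[p0[0],p0[1],ph+.2]],xatol=1e-5,fatol=1e-5))
            if b is None or r.fun<b.fun:b=r
        return b
    return best,{c:D[c][1].sum() for c in D}
if __name__=='__main__':
    ims={c:cv2.imread(f'pics/{c}0.png')[:,:,::-1].copy() for c in('top','side')}
    b,n=fit(ims,[.552,.151]); print(n)
    for cs in(['top'],['side'],['top','side']): r=b(cs); print(cs,np.round(r.x[:2],4),np.degrees(r.x[2]).round(1),round(r.fun,3))
E
python3 fit.py
python3 -c "
from h import *
s=manip.sense();print(s['eef_rot'])"
```

```text
{'top': np.float32(277.0), 'side': np.float32(170.0)}
['top'] [0.5537 0.157 ] -28.2 0.113
[[-9.40115970e-01  3.40854738e-01  1.04897247e-04]
 [ 3.40854748e-01  9.40115967e-01  9.33703472e-05]
 [-6.67898515e-05  1.23533679e-04 -9.99999990e-01]]Traceback (most recent call last):
  File "fit.py", line 34, in <module>
    for cs in(['top'],['side'],['top','side']): r=b(cs); print(cs,np.round(r.x[:2],4),np.degrees(r.x[2]).round(1),round(r.fun,3))
                                                  ~^^^^
  File "fit.py", line 27, in best
    r=minimize(cost,[p0[0],p0[1],ph],args=(cs,),method='Nelder-Mead',options=dict(initial_simplex=[[p0[0],p0[1],ph],[p0[0]+.01,p0[1],ph],[p0[0],p0[1]+.01,ph],[p0[0],p0[1],ph+.2]],xatol=1e-5,fatol=1e-5))
    res = _minimize_neldermead(fun, x0, args, callback, bounds=bounds,
                               **options)
    fxcc = func(xcc)
    fx = function(np.copy(x), *(wrapper_args + args))
  File "fit.py", line 23, in cost
    def cost(p,cs=D): return sum(((render(c,p,D[c][1].shape,D[c][0],dz=dz)-cv2.GaussianBlur(D[c][1],(0,0),.5))**2).sum()/D[c][1].sum() for 
[... 175 characters left out ...]
ine 23, in <genexpr>
    def cost(p,cs=D): return sum(((render(c,p,D[c][1].shape,D[c][0],dz=dz)-cv2.GaussianBlur(D[c][1],(0,0),.5))**2).sum()/D[c][1].sum() for c in cs)
                                   ~~~~~~^^^^^^^^^^^^^^^^^^^^^^^^^^^^^^^^^
  File "fit.py", line 16, in render
    q=(projm(c,part)-off+.5)*S
       ~~~~~^^^^^^^^
  File "fit.py", line 9, in projm
    i,k,d,o,R=K(c); q=(np.array(P)-o)@R; q=q*[1,-1,-1]
              ~^^^
  File "h.py", line 6, in K
    i=viewer.camera_info(c); return i,np.array([[i['fx'],0,i['cx']],[0,i['fy'],i['cy']],[0,0,1.]]),np.array(i['dist_coeffs'],float),np.array(i['origin']),np.array(i['attitude'])
ValueError: time passes only in moves, steps and waits
```

```bash
sed -i 's/^def K(c):/import functools\n@functools.cache\ndef K(c):/' h.py; time python3 fit.py; python3 -c "
from h import *
print(manip.sense()['t'])"
```

```text
{'top': np.float32(277.0), 'side': np.float32(170.0)}
['top'] [0.5537 0.157 ] -28.2 0.113
['side'] [0.5538 0.157 ] -29.6 0.331
['top', 'side'] [0.5536 0.1569] -28.1 0.445
0.6
real	0m3.601s
user	0m4.172s
sys	0m0.108s
```

Both cameras agree: axis at (0.554, 0.157), wings along -28°/152°. Moving over the button with the fingers shutting.

>>> {"fn": "servo_tool", "kwargs": {"motion": [[2,-2.7,0,0,0,0,0],[4.5,-6.1,0,0,0,-2,0],[7,-9.5,0,0,0,-4,0],[9.5,-12.9,0,0,0,-6,0],[12,-16.3,0,0,0,-8,0],[14.5,-19.7,0,0,0,-8,0],[17,-23.1,0,0,0,-8,0],[19.5,-26.5,0,0,0,-8,0]], "grip_force": 40}}

```text
t: 1.4
ee_pos: [0.4174, 0.3446, 0.2317]
eef_rot: [[-0.884, 0.468, 0.001], [0.468, 0.884, 0.001], [-0.0, 0.001, -1.0]]
contact_force: [0.8, 0.0, 0.4]
gripper_width: 0.005
```

>>> {"fn": "servo_tool", "kwargs": {"motion": [[2.5,-3.4,-0.5,0,0,0,0],[5,-6.8,-2,0,0,0,0],[7.5,-10.2,-4,0,0,0,0],[10,-13.6,-6,0,0,0,0],[12,-16.4,-8,0,0,0,0],[13.2,-18.2,-9,0,0,0,0],[13.7,-18.9,-9.6,0,0,0,0],[13.7,-18.9,-9.6,0,0,0,0]]}}

```text
t: 2.2
ee_pos: [0.5535, 0.1561, 0.1347]
eef_rot: [[-0.883, 0.47, -0.001], [0.47, 0.883, -0.001], [0.001, -0.001, -1.0]]
contact_force: [0.3, -0.6, -0.1]
gripper_width: 0.002
```

```bash
python3 - <<'E'
from h import *
s=manip.sense(); print(s['t'],s['ee_pos'],s['eef_rot'].round(3),s['contact_force'],s['gripper_width'])
a=snap('top','top1'); b=snap('side','side1')
A=cv2.resize(a[110:230,190:330],(467,400),interpolation=2);B=cv2.resize(b[90:220,250:350],(308,400),interpolation=2)
cv2.imwrite('pics/crop1.png',np.hstack([A,B])[:,:,::-1])
E
```

```text
2.2 [0.55351543 0.1561053  0.13466479] [[-0.883  0.47  -0.001]
 [ 0.47   0.883 -0.001]
 [ 0.001 -0.001 -1.   ]] [ 0.33045684 -0.57228835 -0.14119699] 0.0022667266915014197
```

View pics/crop1.png

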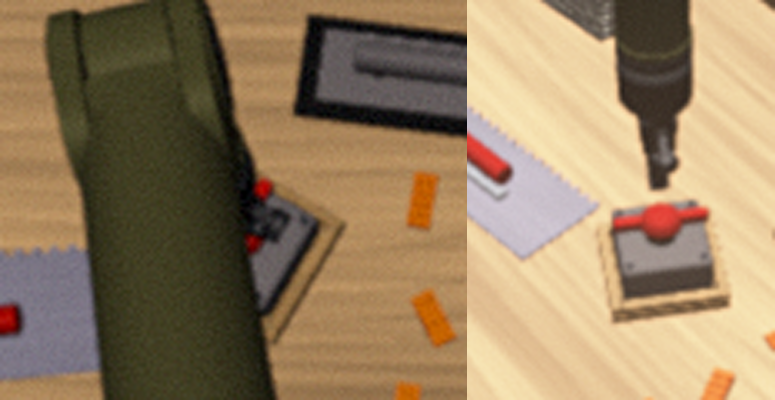

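The side view (crop at 660,185) shows the fingertips straight over the red head. Pressing down.

>>> {"fn": "servo_tool", "kwargs": {"motion": [[0,0.05,-1.5,0,0,0,0],[0,0.05,-2.8,0,0,0,0],[0,0.05,-3.5,0,0,0,0],[0,0.05,-3.9,0,0,0,0],[0,0.05,-4.3,0,0,0,0],[0,0.05,-4.6,0,0,0,0],[0,0.05,-4.8,0,0,0,0],[0,0.05,-4.8,0,0,0,0]]}}

```text
t: 3.1
ee_pos: [0.5536, 0.1578, 0.0874]
eef_rot: [[-0.884, 0.468, 0.0], [0.468, 0.884, 0.0], [-0.0, 0.001, -1.0]]
contact_force: [-1.3, 0.8, 2.9]
gripper_width: -0.002
```

>>> {"fn": "servo_tool", "kwargs": {"motion": [[0,0,-0.06,0,0,0,0],[0,0,-0.06,0,0,0,0],[0,0,0.5,0,0,0,0],[0,0,1.5,0,0,0,0],[0,0,3,0,0,0,0],[0,0,4.5,0,0,0,0],[0,0,5,0,0,0,0],[0,0,5,0,0,0,0]]}}

```text
t: 3.9
ee_pos: [0.5545, 0.1578, 0.1391]
eef_rot: [[-0.884, 0.468, 0.003], [0.468, 0.884, 0.001], [-0.002, 0.002, -1.0]]
contact_force: [0.4, -0.1, 0.1]
gripper_width: 0.003
```

```bash
python3 - <<'E'
from h import *
import fit
s=manip.sense(); print(s['t'],s['ee_pos'],s['contact_force'])
a=snap('top','top2'); b=snap('side','side2')
A=cv2.resize(a[110:230,190:330],(467,400),interpolation=2);B=cv2.resize(b[90:220,250:350],(308,400),interpolation=2)
cv2.imwrite('pics/crop2.png',np.hstack([A,B])[:,:,::-1])
for n,im in(('before',cv2.imread('pics/side1.png')[:,:,::-1].copy()),('now',b)):
    m=fit.redmask(im[140:182,290:345]); print(n,cv2.moments(m,True)['m01']/m.sum()+140,m.sum())
print([proj('side',[.5537,.157,z]).round(1) for z in(.088,.080)])
E
```

```text
3.9 [0.55454028 0.15783798 0.13906075] [ 0.4220685  -0.14105829  0.14889911]
before 161.18823529411765 170
now 162.69411764705882 170
[array([312. , 159.7]), array([312. , 161.4])]
```

View pics/crop2.png

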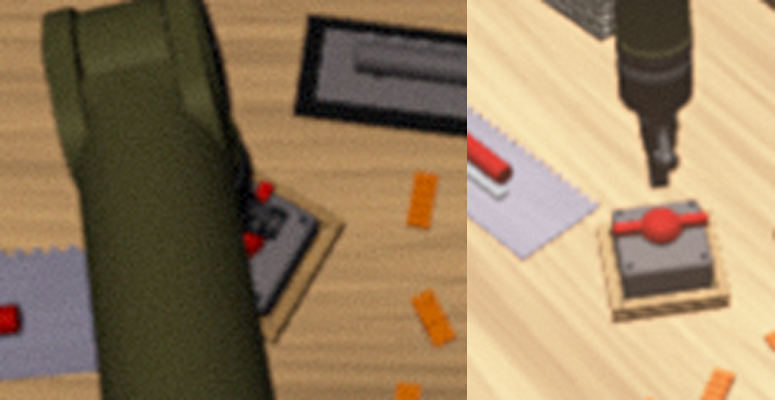

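The side view shows the head sunk by about 1.5 px (roughly 8 mm) with the fingers clear above it at crop (660,180), and the wings unturned, so it is latched. Next I work out the arc for the -28° wing, pushing from its counter-clockwise side.

```bash
python3 - <<'E'
import numpy as np
c=np.array([55.37,15.70]); cmd=np.array([55.36,15.76]); w=np.radians(-28.1)
R=lambda a:np.array([[np.cos(a),-np.sin(a)],[np.sin(a),np.cos(a)]])
pos=lambda th,off,r=4.5:c+R(w-th)@[r,off]
st=pos(0,3.4); print('start shift',st-cmd)
s0=np.round(st-cmd,1)+cmd
for th in [0]+list(range(0,61,5)): print(th,(pos(np.radians(th),2.1)-s0).round(2))
E
```

```text
start shift [5.58101129 0.81967788]
0 [-0.63 -1.13]
0 [-0.63 -1.13]
5 [-0.67 -1.56]
10 [-0.75 -1.98]
15 [-0.87 -2.4 ]
20 [-1.02 -2.81]
25 [-1.21 -3.2 ]
30 [-1.43 -3.57]
35 [-1.68 -3.92]
40 [-1.96 -4.25]
45 [-2.27 -4.56]
50 [-2.61 -4.83]
55 [-2.96 -5.08]
60 [-3.34 -5.29]
```

>>> {"fn": "servo_tool", "kwargs": {"motion": [[2,0.3,0,0,0,0,0],[4.5,0.7,0,0,0,0,0],[5.6,0.8,0,0,0,0,0],[5.6,0.8,-1.5,0,0,0,0],[5.6,0.8,-3.5,0,0,0,0],[5.6,0.8,-5.2,0,0,0,0],[5.6,0.8,-6.3,0,0,0,0],[5.6,0.8,-6.5,0,0,0,0]]}}

```text
t: 4.8
ee_pos: [0.6072, 0.1651, 0.0698]
eef_rot: [[-0.884, 0.468, -0.004], [0.468, 0.884, -0.001], [0.003, -0.003, -1.0]]
contact_force: [-0.3, 0.3, -0.2]
gripper_width: -0.003
```

```bash
python3 - <<'E'
from h import *
s=manip.sense(); print(s['t'],s['ee_pos'],s['contact_force'])
a=snap('top','top3'); b=snap('side','side3')
A=cv2.resize(a[110:230,190:330],(467,400),interpolation=2);B=cv2.resize(b[110:210,260:350],(330,400),interpolation=2)
cv2.imwrite('pics/crop3.png',np.hstack([A,B])[:,:,::-1])
E
```

```text
4.8 [0.60724813 0.16506022 0.06975755] [-0.25663794  0.28402138 -0.21001673]
```

View pics/crop3.png

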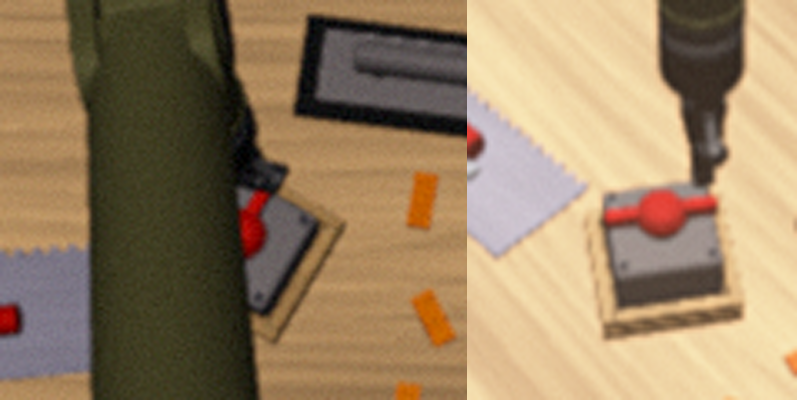

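The fingers stand behind the right-hand wing (side crop 705,180) with a small gap and no contact. Pushing it round clockwise.

>>> {"fn": "servo_tool", "kwargs": {"motion": [[-0.3,-0.6,0,0,0,0,0],[-0.63,-1.13,0,0,0,0,0],[-0.67,-1.56,0,0,0,-5,0],[-0.75,-1.98,0,0,0,-10,0],[-0.87,-2.4,0,0,0,-15,0],[-1.02,-2.81,0,0,0,-20,0],[-1.21,-3.2,0,0,0,-25,0],[-1.43,-3.57,0,0,0,-30,0]]}}

```text
t: 5.7
ee_pos: [0.5957, 0.1293, 0.0734]
eef_rot: [[-0.527, 0.85, 0.002], [0.85, 0.527, 0.001], [-0.0, 0.002, -1.0]]
contact_force: [-0.0, 0.9, 0.7]
gripper_width: 0.002
```

```bash
python3 - <<'E'
from h import *
s=manip.sense(); print(s['t'],s['ee_pos'],s['contact_force'],s['torque'])
a=snap('top','top4'); b=snap('side','side4')
A=cv2.resize(a[110:230,190:330],(467,400),interpolation=2);B=cv2.resize(b[110:210,260:350],(330,400),interpolation=2)
cv2.imwrite('pics/crop4.png',np.hstack([A,B])[:,:,::-1])
E
```

```text
5.7 [0.59567277 0.12929859 0.07339358] [-0.03429797  0.9105661   0.7458312 ] [ 0.06920033 -0.09095261  0.01213611]
```

View pics/crop4.png

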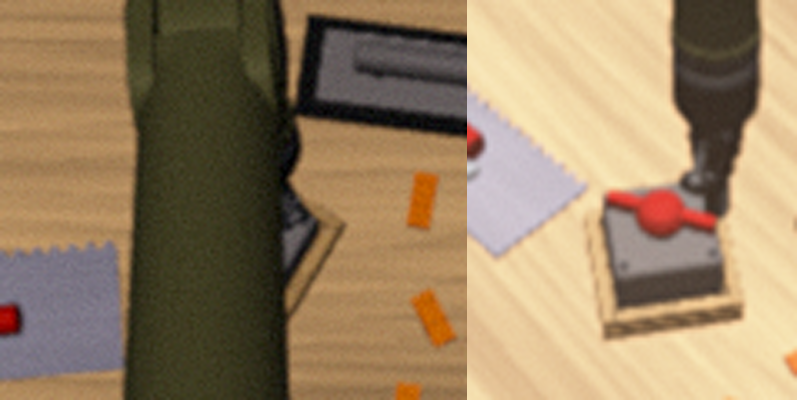

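The wing has turned about 25–30° with the finger on it (crop 715,210). Continuing the arc.

>>> {"fn": "servo_tool", "kwargs": {"motion": [[-0.25,-0.35,0,0,0,-5,0],[-0.53,-0.68,0,0,0,-10,0],[-0.84,-0.99,0,0,0,-15,0],[-1.18,-1.26,0,0,0,-20,0],[-1.53,-1.51,0,0,0,-25,0],[-1.53,-1.51,0,0,0,-25,0],[-1.53,-1.51,0,0,0,-25,0],[-1.53,-1.51,0,0,0,-25,0]]}}

```text
t: 6.6
ee_pos: [0.5803, 0.1149, 0.0726]
eef_rot: [[-0.125, 0.992, 0.001], [0.992, 0.125, 0.0], [0.0, 0.001, -1.0]]
contact_force: [0.8, 0.4, 1.2]
gripper_width: -0.002
```

```bash
python3 - <<'E'
from h import *
s=manip.sense(); print(s['t'],s['ee_pos'],s['contact_force'],s['torque'])
a=snap('top','top5'); b=snap('side','side5')
A=cv2.resize(a[110:230,190:330],(467,400),interpolation=2);B=cv2.resize(b[110:210,260:350],(330,400),interpolation=2)
cv2.imwrite('pics/crop5.png',np.hstack([A,B])[:,:,::-1])
E
```

```text
6.6 [0.58034319 0.11492511 0.07263791] [0.79719314 0.35461237 1.16626461] [-0.10021812 -0.08319156  0.04328723]
```

View pics/crop5.png

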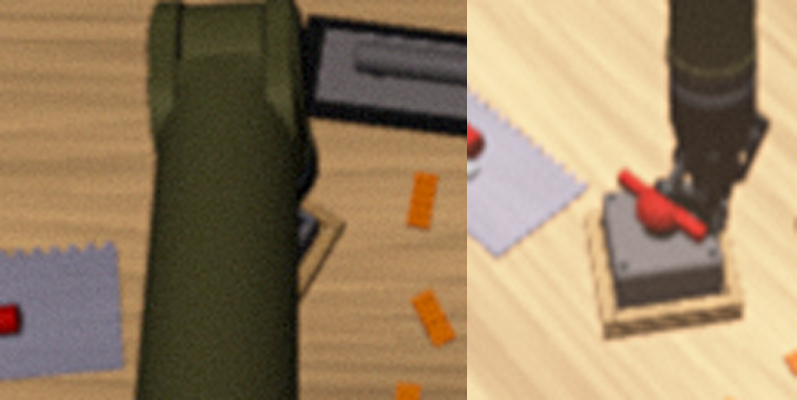

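The wing now points down-right in the side view (crop 705,235), turned about 50°. I'll check whether the head has come up.

```bash
python3 - <<'E'
from h import *
import fit
for n in (1,2,3,4,5):
    b=cv2.imread(f'pics/side{n}.png')[:,:,::-1].copy()
    u,v=np.round(proj('side',[.5537,.157,.088])).astype(int); off=np.array([u-30,v-30]); m=cv2.GaussianBlur(fit.redmask(b[v-30:v+30,u-30:u+30]).astype(np.float32),(0,0),.5)
    best=[]
    for dz in (0,-.004,-.008):
        r=min((((fit.render('side',(.5537,.157,np.radians(-28-t)),m.shape,off,dz=dz)-m)**2).sum(),t) for t in range(-6,75,2)); best.append((dz,round(float(r[0]),1),r[1]))
    print(n,best)
E
```

```text
1 [(0, 58.5, 2), (-0.004, 59.4, 0), (-0.008, 73.9, 2)]
2 [(0, 95.5, 2), (-0.004, 66.9, 0), (-0.008, 53.7, 2)]
3 [(0, 95.5, 2), (-0.004, 66.9, 0), (-0.008, 53.7, 2)]
4 [(0, 79.4, 32), (-0.004, 59.5, 32), (-0.008, 53.0, 30)]
5 [(0, 67.1, 52), (-0.004, 71.8, 50), (-0.008, 84.7, 52)]
```

The fit shows the button out (dz = 0, against -8 mm before) and turned 52°. Backing off along the same arc so the wing returns with the finger.

>>> {"fn": "servo_tool", "kwargs": {"motion": [[0.35,0.25,0,0,0,5,0],[0.69,0.52,0,0,0,10,0],[1.0,0.83,0,0,0,15,0],[1.28,1.16,0,0,0,20,0],[1.53,1.51,0,0,0,25,0],[1.75,1.88,0,0,0,30,0],[1.94,2.27,0,0,0,35,0],[2.09,2.68,0,0,0,40,0]]}}

```text
t: 7.5
ee_pos: [0.6008, 0.1419, 0.0721]
eef_rot: [[-0.735, 0.678, -0.0], [0.678, 0.735, 0.0], [0.0, -0.0, -1.0]]
contact_force: [-0.1, 0.0, 0.1]
gripper_width: -0.0
```

>>> {"fn": "servo_tool", "kwargs": {"motion": [[0.12,0.42,0,0,0,5,0],[0.24,0.83,0,0,0,10,0],[0.4,1.3,0,0,0,15,0],[0.7,1.9,0,0,0,15,0],[1.1,2.6,0,0,0,15,0],[1.3,2.9,0.5,0,0,15,0],[1.3,2.9,3,0,0,15,0],[1.3,2.9,6,0,0,15,0]]}}

```text
t: 8.3
ee_pos: [0.613, 0.1706, 0.1318]
eef_rot: [[-0.883, 0.469, -0.003], [0.469, 0.883, -0.001], [0.002, -0.003, -1.0]]
contact_force: [0.4, 0.7, 0.4]
gripper_width: 0.001
```

>>> {"fn": "servo_tool", "kwargs": {"motion": [[0,0,3,0,0,0,0],[0,2,6,0,0,0,0],[0,5,8,0,0,0,0],[-1,9,8,0,0,0,0],[-2,13,8,0,0,0,0],[-3,17,8,0,0,0,0],[-4,19,8,0,0,0,0],[-4,19,8,0,0,0,0]]}}

```text
t: 9.1
ee_pos: [0.5707, 0.3665, 0.2121]
eef_rot: [[-0.887, 0.462, -0.002], [0.462, 0.887, 0.002], [0.003, 0.001, -1.0]]
contact_force: [-0.2, -0.1, 0.7]
gripper_width: -0.002
```

```bash
python3 - <<'E'
from h import *
import fit
s=manip.sense(); print(s['t'],s['ee_pos'],s['contact_force'])
a=snap('top','top6'); b=snap('side','side6')
for dz in(0,-.008):
    f,n=fit.fit({'top':a,'side':b},[.552,.151],dz); r=f(['top','side']);print(dz,n,r.x[:2].round(4),np.degrees(r.x[2]).round(1),r.fun)
B=cv2.resize(b[100:300,260:480],(440,400),interpolation=2)
cv2.imwrite('pics/crop6.png',np.hstack([cv2.resize(a[100:300,200:380],(360,400)),B])[:,:,::-1])
E
```

```text
9.1 [0.5706898  0.36648001 0.21213041] [-0.16300551 -0.05743839  0.69506049]
0 {'top': np.float32(279.0), 'side': np.float32(171.0)} [0.5536 0.157 ] -28.3 0.4325026273727417
-0.008 {'top': np.float32(279.0), 'side': np.float32(171.0)} [0.5563 0.1589] -27.7 0.4407079517841339
```

View pics/crop6.png

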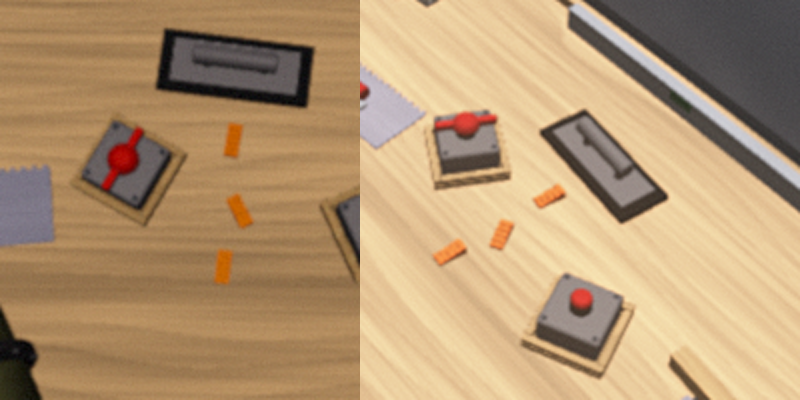

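The wings are back at -28.3° (-28.1° before), the head is back at its first position, and the box, wedges and float look unmoved. I'll compare with the first picture once more, then hand in.

```bash
python3 - <<'E'
from h import *
for c in('top','side'):
    a,b=cv2.imread(f'pics/{c}0.png').astype(int),cv2.imread(f'pics/{c}6.png').astype(int)
    d=(cv2.blur(np.abs(a-b).max(2).astype(np.float32),(3,3))>35)
    for n,P in dict(saw=(.554,.157,.07),pump=(.47,-.225,.07),nip=(.4,-.4,0)).items():
        u,v=proj(c,P).astype(int); print(c,n,d[v-25:v+25,u-25:u+25].sum())
    if c=='top': print('float',d[110:158,275:360].sum(),'wedges',d[158:245,300:330].sum(),'nipper',d[190:270,430:490].sum(),'trowel',d[180:230,130:230].sum())
s=manip.sense();print(s['t'],s['qd'].max()); print(manip.job_done())
E
```

```text
top saw 0
top pump 0
top nip 0
float 0 wedges 0 nipper 0 trowel 2406
side saw 0
side pump 0
side nip 0
9.2 1.8717498649137192
the job is handed in; nothing more can be done
None
```

I pressed the saw's winged stop button straight in with the shut fingertips, and it latched and stayed in after I lifted clear. I then pushed one wing about 52° clockwise until the button sprang out, and backed off so it turned back. The job was handed in at about 9.2 s; it reports no verdict.

- **Button:** a picture after each step showed it latched and unturned, then out at about 52°, then out and back at rest (-28.3°, against -28.1° at the start). In the last fit "out" only narrowly beat "latched" (0.433 against 0.441). The axis position and a picture comparison with no change at the saw box also say it is out.
- **Surroundings:** the same comparison showed no change at the pump box, float, wedges or nipper.
- **Trowel:** it showed a large difference (2406 pixels). I take this to be the arm, parked in the air about 0.21 m up on that side, blocking the view; I did not check it separately. The trowel looked in place in the part that was visible, and the fingers never went down near it.
- **Forces:** readings between moves never passed about 3 N. The arm was almost still and clear of everything at hand-in.

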